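Pin the lid back on the parts case

TASK

Hang the lid back on the grey steel parts case: slide the lid back by its handle until it comes gently up against the case's hinge knuckles, then slide the loose bent-end pin through all five knuckles until its bend is fully home against the end knuckle, and let go with the lid lying shut. Either end of the hinge will do; the primer is fresh, so force nothing, and leave the screwdriver, tape and tin where they are.

Things in the scene. Friction and masses are not known exactly. Their poses are not given: they have to be found in the camera images.
- case: Parts case, grey-primed sheet steel, too heavy to shift: shell 210 (x) x 116 (y) mm, rim 85 mm above the bench. Origin: centre of its underside; z up, x level from the hinge end to the latch end. The hinge runs along y, about 13 mm outside the shell's -x end face, on a flange; the space beside both ends of it is free.
- case_hinge (a point): Nominal middle of the hinge axis; axes as the case's, y along the hinge. The case's three knuckles (tubes 24 mm long, 18 mm outside, 9.8 mm bore) sit on a leaf screwed to the case's rear flange through slotted holes: the true axis is parallel, at this height (95 mm), up to 6 mm off along +-x; this point does not show it. Centred at y = -53, 0, +53 mm; open ends at y = +-65 mm, 3 mm beyond the lid.
- lid: Loose grey pan lid, about 0.42 kg, 124 mm wide, 20 mm high, lying flat on the case's rim; axes as the case's. Lips 8 mm deep outside the shell's sides (1.5 mm play) let it slide only along x, with 2 to 6 N. It starts drawn 15 to 32 mm to +x. Slid back towards -x it is home when its rear edge comes up against the case's knuckles: that stop is 0.5 mm past exact line. Origin: at rim height, mid-width, 118 mm +x of lid_hinge.
- lid_hinge (a point): Middle of the lid's own hinge axis, 95 mm above the bench; axes as the lid's. With the lid home it lies on the true axis of the case's knuckles. Two lid knuckles, the same tube, 24 mm long, centred at y = -26.5 and +26.5 mm, fit the gaps between those of the case with 2.5 mm to spare at each end.
- lid_handle (a point): Middle of the lid's handle: a steel bar of 10 mm diameter along the lid's x axis, straight for 96 mm, its axis 32 mm above the lid's top and 137 mm above the bench; axes as the lid's.
- pin: Loose steel hinge pin, 8 mm round rod, 67 g, lying on the bench left or right of the case. x along the rod to the nose. Origin: on the rod's axis, 65 mm from the bend's inner face, so it lies on lid_hinge when home from either end. At the bend a leg of the same rod runs along +y, its axis at x = -69 mm, its end at y = 34 mm; outer face x = -73 mm. Let go in the hinge, it turns freely; the leg swings down.
- pin_nose (a point): Tip of the pin's nose, 73 mm along the pin's x axis from its origin (138 mm from the bend's inner face); the last 3 mm taper from 8 to 6.4 mm diameter. Axes as the pin's.
- screwdriver: Screwdriver, 200 mm, black handle, lying on the bench on the side of the case away from the pin. Leave it. Origin: on its underside, about its middle; x towards the blade.
- tape: Roll of masking tape lying flat, 100 mm across, 25 mm high. Leave it. Origin: centre of its underside.
- tin: Plain metal tin, 72 mm across, 110 mm high. Leave it. Origin: centre of its underside.
Mind the look-alikes: they are no part of the job. Of the things that look like the pin, take the one that is farthest to the robot's left at the start.

How it is judged (in metres and radians):
At the end, for the whole second after the job is handed in: The pin runs through all five knuckles, bend home against an end knuckle (its origin within 4 mm of the hinge middle along the hinge and in height, 7 mm across, 5 mm of lid_hinge; along the axis within 2 degrees), the lid shut (level within 1.7 degrees), pin and lid at rest (x of pin in the frame of case_hinge between -0.0073 and 0.0073 m and y of pin in the frame of case_hinge between -0.004 and 0.004 m and z of pin in the frame of case_hinge between -0.004 and 0.004 m and angle between the x axis of pin and the y axis of case_hinge, either way round below 0.035 rad and distance between pin and lid_hinge below 0.005 m and angle between the z axis of lid_hinge and the z axis of case_hinge, either way round below 0.03 rad and linear speed of each of pin, lid below 0.01 m/s); the robot touches nothing.
It fails at once if screwdriver, tape or tin moved more than 25 mm (distance of any of screwdriver, tape, tin from where it was at the start of the episode above 0.025 m).
It fails at once if lid or pin forced: pressed on the case or on each other with over 40 N (contact force between any of lid, pin and case above 40 N or contact force between pin and lid above 40 N).
It also fails if it takes over 59 s, if anything falls off the work surface, if the arm or the gripper's body presses on something with over 40 N, if the wrist force passes 120 N, or if a joint passes its speed limit or range.

ROBOT

A 7-joint arm with a two-finger parallel gripper is mounted at the origin on the work surface. World frame = base frame: x ahead of the robot, y to its left, z up, the work surface at z = 0. Lengths are in m, angles in degrees, forces in N, time in s.
With the tool pointing down it reaches from about 0.425 to 0.875 m from the base axis. Payload 4.7 kg.
Tool frame: the origin (TCP) lies at the very end of the fingers, on their centre line; the grasp point (between the pads) lies 19 mm behind it; z points along the fingers, y is the line along which they close (so a half turn about z gives the same grasp; the last joint's range is limited). The gripper opens to 87 mm and grips with 3 to 60 N. Pads are 19 mm wide; open, the fingers measure 117 mm over their backs; the gripper's body (75 mm by 190 mm) begins 51 mm behind the grasp point.
Start: joints at [73.23, 18.392, -4.016, 83.108, 1.295, 78.541, -3.26], TCP at [0.196, -0.62, 0.223] pointing down, gripper open.
Joint ranges: [-163.93, 163.93], [-17.29, 119.83], [-79.2, 71.16], [3.27, 140.29], [-89.18, 269.18], [5.43, 117.66], [-154.24, 154.24]. Speed limits (degrees/s): [147.25, 147.25, 180, 180, 180, 180, 180].

INTERFACE

Orientations are given as [roll, pitch, yaw] about the fixed x, y, z axes, in that order (R = Rz(yaw) Ry(pitch) Rx(roll)).
In Python, from cell import get_obs, read_camera, sign_off, silhouettes gives the robot as it stands.
- The arm moves only by the tool play_rows, never from a script. Its argument "steps" is a list that holds one entry, the list of rows, each a list of 7 numbers: the shift along the tool's x, y, z in m, then the turn, a rotation vector about the tool's x, y, z in rad, then the finger opening in m, from 0 to 0.087. A call has 1 to 12 rows; each row shifts and turns the commanded pose from where the row before left it, along the tool's axes as they then stand; what a row does not reach is not made up. A row lasts 1/10 s, in which the tool goes at most 50 mm and 8.59 degrees, less where a joint would pass 70% of its speed; a pose out of reach is approached as far as the arm can. A call is refused whole if a number of a shift passes 0.05 or a number of a turn 0.15, either way. A call with a gripper value outside its range is refused whole. The fingers move at their own pace and stop on an object; "force" is the grip in N (left out, the last holds). Time passes only in rows, so rows that do not move let the fingers close. It gives the time, the measured TCP pose, the force, the opening and the grip force at its end, in the units of the state.
- get_obs(): the state, without advancing time (a new reading comes with each control period).
- read_camera(name): name is "scene" or "top"; returns a dict with "frame" (480x640x3 uint8, red, green, blue), "intrinsics" (3x3 intrinsics, pixels), "view" (4x4, takes a point from world to camera coordinates). Camera axes: x right, y up, looking along -z (the intrinsics and any distortion apply to the point x, -y, -z); pixel columns grow to the right and rows downward; lengths in m; the calibration is good to about 2 mm. A picture is of the moment at which its call begins. There is no depth.
- sign_off(): hands the job in; it is judged then, once.
Trained networks look in the newest picture that a camera, given by its name, has taken for a name from the list of things; names that differ only in an ending like _2 or _b are one class to them, and where a whole thing is asked for, a point or a joint stands for the part that bears it (a point fixed in the world has none). Each returns a list of dicts, best first, with "p" (0 to 1); they miss things now and then, are a little off and sometimes report something else, mostly with a low value. They report only what shows in the picture. A call takes as long as a camera call. They do not tell look-alikes from the thing itself.
- silhouettes(camera, name): "pixels" (480x640 bool, what is visible of it) and "extent" ([left, top, right, bottom] in pixels, round what is visible of it).
The state is a dict: "time_s": time; "qpos": joint angles; "joint_velocities": joint speeds; "effort": joint torques, N m; "tool_pos": TCP position; "tool_rot": TCP orientation; "force": force on the tool from outside, world axes, zero at the start; "wrist_torque": the same for the moment, N m; "grip_width": finger opening in m; "grasp_force": force on a finger pad.
Only numpy, scipy, OpenCV 4.12 (cv2) and the standard library are available. Lean on these libraries where they do the work, as an engineer would, in place of code of your own. Each camera call takes 0.05 s, during which the arm holds its last target. There are 200 camera calls.

## Working session

There is one attempt and no reset: what is moved stays moved. The work goes in short steps, Python scripts to look and compute and a tool call to move; the robot and the scene stay as the last step left them, time stands still between calls to the robot, and variables do not carry over. Pictures are saved under pics/ and viewed, at most 10 in all, crops included, and the job is handed in when it is done.

Besides the shell and the picture viewer there is one more tool, called after "Emit:" as name([rows], argument=value, ...), one row to a line, values as JSON. play_rows: Moves the arm, as the interface text tells. Its arguments: {"type":"object","properties":{"steps":{"type":"array","items":{"type":"array","items":{"type":"array","items":{"type":"number"}}}},"force":{"type":"number"}},"required":["steps"]}

```bash
mkdir -p pics; ls; cat > h.py <<'E'
import numpy as np, cv2
from cell import get_obs, read_camera, sign_off, silhouettes
def proj(c,P):
    P=np.atleast_2d(P); q=(c['view']@np.c_[P,np.ones(len(P))].T)[:3]
    p=np.array(c['intrinsics'])@np.array([q[0],-q[1],-q[2]]); return (p[:2]/p[2]).T
def ray(c,uv,z):
    V=np.array(c['view']);R=V[:3,:3];o=-R.T@V[:3,3]
    d=np.linalg.inv(np.array(c['intrinsics']))@np.array([uv[0],uv[1],1.]);d=R.T@(d*[1,-1,-1])
    return o+d*(z-o[2])/d[2]
def save(c,n,box=None,s=1):
    f=c['frame'][:,:,::-1]
    if box: f=f[box[1]:box[3],box[0]:box[2]]
    cv2.imwrite('pics/'+n,cv2.resize(f,None,fx=s,fy=s,interpolation=cv2.INTER_CUBIC))
E
python3 - <<'E'
from h import *
o=get_obs(); print(o)
for n in ['scene','top']:
    c=read_camera(n); save(c,n+'0.png'); V=np.array(c['view']); print(n,-V[:3,:3].T@V[:3,3],V[:3,:3].round(2).tolist(),c.keys(),c['intrinsics'])
    for t in ['case','lid','pin','lid_handle','screwdriver','tape','tin']:
        for s in silhouettes(n,t): 
            m=s['pixels'];ys,xs=np.nonzero(m); u=(xs.mean(),ys.mean()); print(t,round(s['p'],2),s['extent'],np.round(u),ray(c,u,0.0).round(3))
E
```

```text
pics
{'time_s': 0.0, 'qpos': array([73.23030948, 18.43930765, -4.01571293, 83.17558275,  1.29679603,
       78.54105759, -3.26007684]), 'joint_velocities': array([-0.01325521, -0.05572497,  0.04670558,  0.09041605,  0.05247443,
        0.06649776,  0.00599727]), 'effort': array([-1.42497947e-04, -4.91291893e+01, -4.03847108e-01, -3.12533891e+01,
       -6.40511164e-02,  4.35802387e-02,  1.36190197e-04]), 'tool_pos': array([ 0.1960703 , -0.61913396,  0.22145278]), 'tool_rot': array([-1.79889398e+02,  7.51024208e-03,  1.75799164e+01]), 'force': array([ 0.55704567, -0.67849348, -0.87589407]), 'wrist_torque': array([-0.04421925,  0.00568527,  0.03361022]), 'grasp_force': 0.0, 'grip_width': 0.08713422781619622}
scene [1.06973922 0.72112594 1.07509168] [[-0.81, 0.59, 0.02], [-0.42, -0.59, 0.69], [0.42, 0.55, 0.72]] dict_keys(['frame', 'intrinsics', 'view']) [[614.1449715    0.         319.47234396]
 [  0.         614.1449715  241.86694414]
 [  0.           0.           1.        ]]
case 0.74 [230.2, 226.5, 345.7, 348.3] [297. 297.] [0.587 0.014 0.   ]
lid 0.68 [211.3, 235.9, 328.7, 339.2] 
[... 856 characters left out ...]
1, 264.6] [320. 246.] [ 0.519 -0.016  0.   ]
lid 0.65 [264.7, 117.3, 350.2, 243.9] [306. 179.] [0.664 0.016 0.   ]
pin 0.89 [150.5, 206.1, 170.4, 271.7] [162. 246.] [0.514 0.321 0.   ]
pin 0.8 [232.1, 266.8, 248.1, 341.1] [237. 299.] [0.405 0.159 0.   ]
pin 0.56 [307.2, 310.2, 375.1, 350.6] [346. 326.] [ 0.353 -0.073  0.   ]
lid_handle 0.87 [265.3, 115.7, 347.1, 244.9] [306. 179.] [0.664 0.016 0.   ]
screwdriver 0.67 [432.6, 214.9, 454.6, 302.8] [444. 271.] [ 0.472 -0.279  0.   ]
tape 0.66 [129.0, 138.8, 177.7, 183.9] [152. 163.] [0.694 0.351 0.   ]
tin 0.69 [480.8, 161.6, 525.1, 199.9] [502. 180.] [ 0.669 -0.403  0.   ]
tin 0.3 [431.2, 214.1, 455.9, 301.6] [444. 272.] [ 0.469 -0.28   0.   ]
```

View pics/top0.png

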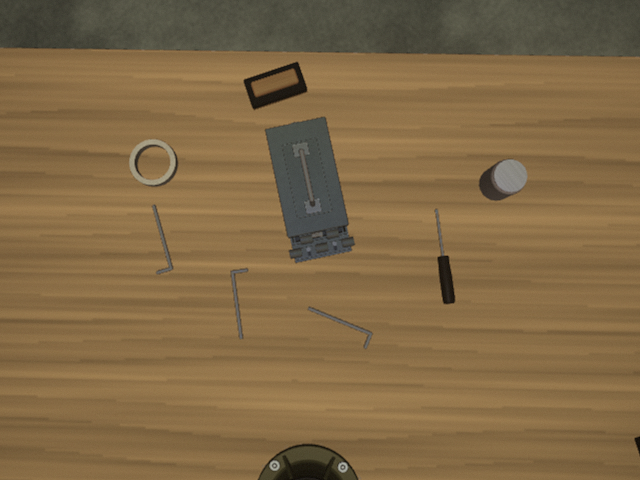

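View pics/scene0.png

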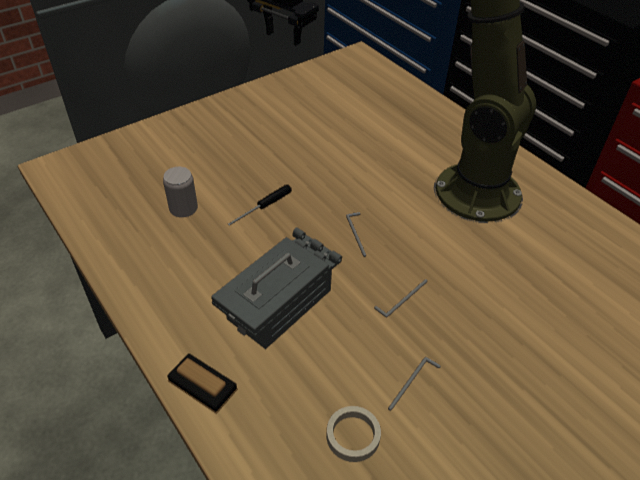

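The top picture shows three pin look-alikes: (162,246), (237,299) and (346,326). The one farthest to the robot's left is (162,246), y≈+0.32, nose at (154,206), bend at (170,270) and leg towards +y. The case's hinge is at (321,248) and its handle runs from (301,150) to (312,206).

```bash
python3 - <<'E'
from h import *
c=read_camera('top'); save(c,'crop1.png',(145,115,365,275),3.6)
s=silhouettes('top','pin')
for a in s:
    if a['extent'][2]<200:
        ys,xs=np.nonzero(a['pixels']); W=np.array([ray(c,(x,y),.004)[:2] for x,y in zip(xs,ys)])
        r=cv2.minAreaRect((W*1000).astype(np.float32)); print('pin',r,cv2.boxPoints(r))
for t,z in [('lid',.105)]:
    for a in silhouettes('top',t)[:1]:
        ys,xs=np.nonzero(a['pixels']); W=np.array([ray(c,(x,y),z)[:2] for x,y in zip(xs,ys)])
        r=cv2.minAreaRect((W*1000).astype(np.float32)); print(t,r,cv2.boxPoints(r))
for uv in [(301,150),(312,206)]: print(ray(c,uv,.137))
E
```

```text
pin ((528.1654663085938, 321.7753601074219), (146.63638305664062, 35.00095748901367), 6.0254597663879395) [[453.41528 331.48294]
 [457.08936 296.67532]
 [602.91565 312.06778]
 [599.2416  346.8754 ]]
lid ((642.2930908203125, 12.687721252441406), (242.0088348388672, 123.9828872680664), 13.434134483337402) [[510.19736   44.870293]
 [539.00195  -75.72013 ]
 [774.3888   -19.49485 ]
 [745.5842   101.09557 ]]
[0.69767461 0.02421705 0.137     ]
[0.58870837 0.00081138 0.137     ]
```

View pics/crop1.png

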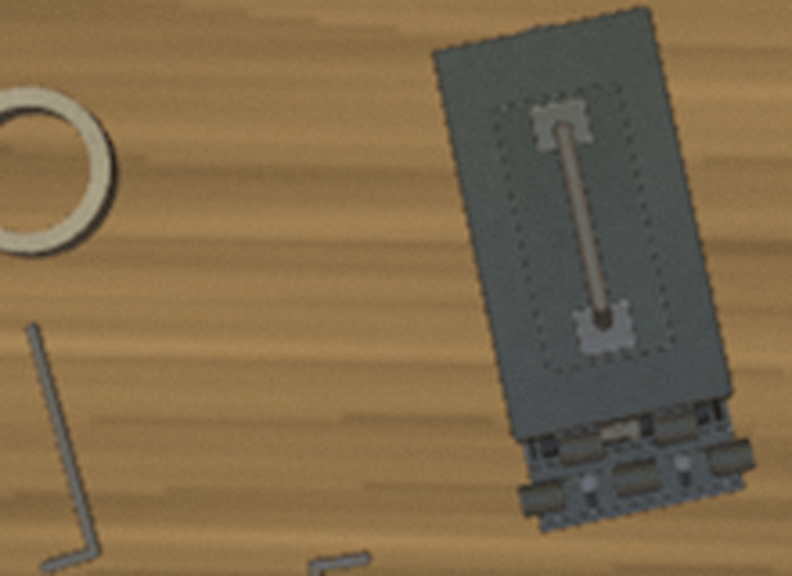

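The crop shows the handle from (563,128) to (602,322). The case knuckles are at (543,498), (637,478) and (730,457), and the lid knuckles at (582,448) and (675,428). The chosen pin has its nose at (33,326), bend at (97,551) and leg end at (43,567). It has the right shape and is the leftmost.

```bash
python3 - <<'E'
from h import *
c=read_camera('top')
def w(u,v,z): return ray(c,(145+(u+.5)/3.6-.5,115+(v+.5)/3.6-.5),z)[:2]
A=lambda d:np.degrees(np.arctan2(d[1],d[0])).round(2)
h1,h2=w(563,128,.137),w(602,322,.137); print('handle',h1,h2,(h1+h2)/2,A(h1-h2),np.linalg.norm(h1-h2))
e=[w(435,52,.105),w(515,438,.105),w(650,8,.105),w(730,395,.105)]; print('lid edges',A(e[0]-e[1]),A(e[2]-e[3]),A(e[0]-e[2])-90,np.mean(e,0))
k=[w(*p,.099) for p in [(543,498),(637,478),(730,457)]]; print('caseK',k,A(k[0]-k[2]),np.linalg.norm(k[0]-k[2]))
l=[w(*p,.099) for p in [(582,448),(675,428)]];print('lidK',l,A(l[0]-l[1]),np.linalg.norm(l[0]-l[1]))
d=(l[0]+l[1])/2-k[1]; n=(k[0]-k[2])/np.linalg.norm(k[0]-k[2]); print('gap',d@[n[1],-n[0]],d@n)
p=[w(*q,.004) for q in [(33,326),(97,551),(43,567)]]; print('pin',p,A(p[0]-p[1]),np.linalg.norm(p[0]-p[1]),np.linalg.norm(p[2]-p[1]))
E
```

```text
handle [0.69729289 0.02415533] [0.59241698 0.00114912] [0.64485494 0.01265222] 12.37 0.10736965271564099
lid edges 12.95 12.44 12.670000000000002 [0.65194695 0.01359494]
caseK [array([0.49956586, 0.03220929]), array([ 0.51148278, -0.01909872]), array([ 0.52394317, -0.0698688 ])] 103.43 0.10494851110161398
lidK [array([0.52741768, 0.01137698]), array([ 0.53934936, -0.03947133])] 103.21 0.052229447835677185
gap 0.02247510507084186 -0.0001736979552369707
pin [array([0.60112214, 0.34236862]), array([0.46795265, 0.29895485]), array([0.45791913, 0.3305922 ])] 18.06 0.1400673676395096 0.03319025566910324
```

Emit:
play_rows([
  [[0.0344,-0.0259,0,0,0,0,0.06],[0.0344,-0.0259,0,0,0,0,0.06],[0.0344,-0.0259,0,0,0,0,0.06],[0.0344,-0.0259,0,0,0,0,0.06],[0.0344,-0.0259,0,0,0,0,0.06],[0.0344,-0.0259,0,0,0,0,0.06],[0.0344,-0.0259,0,0,0,0,0.06],[0.0344,-0.0259,0,0,0,0,0.06],[0.0344,-0.0259,0,0,0,0,0.06],[0.0344,-0.0259,0,0,0,0,0.06],[0.0344,-0.0259,0,0,0,0,0.06],[0.0344,-0.0259,0,0,0,0,0.06]],
], force=30)

```text
time_s: 2.2
tool_pos: [0.4967, -0.1973, 0.2229]
tool_rot: [179.9, -0.0, 17.6]
force: [0.9, -0.8, 0.1]
grip_width: 0.0602
grasp_force: 0.0
```

Emit:
play_rows([
  [[0.0344,-0.0259,0,0,0,-0.0,0.06],[0.0344,-0.0259,0,0,0,0,0.06],[0.0344,-0.0259,0,0,0,0,0.06],[0.0344,-0.0259,0,0,0,0,0.06],[0.0344,-0.0259,0,0,0,0,0.06],[0.0344,-0.0259,0,0,0,0,0.06],[0,0,0,0,0,-0.15,0.06],[0,0,0,0,0,-0.15,0.06],[0,0,0,0,0,-0.15,0.06],[0,0,0,0,0,-0.15,0.06],[0,0,0,0,0,-0.15,0.06],[0,0,0,0,0,-0.15,0.06]],
])

```text
time_s: 3.4
tool_pos: [0.6458, 0.0116, 0.2225]
tool_rot: [-180.0, 0.0, 69.5]
force: [0.4, -0.4, -0.3]
grip_width: 0.0601
grasp_force: 0.0
```

Emit:
play_rows([
  [[0,0,0,0,0,-0.15,0.06],[0,0,0,0,0,-0.15,0.06],[0,0,0,0,0,-0.15,0.06],[0,0,0,0,0,-0.15,0.06],[0,0,0,0,0,-0.15,0.06],[0,0,0,0,0,-0.15,0.06],[0,0,0,0,0,-0.15,0.06],[0,0,0,0,0,-0.15,0.06],[0,0,0,0,0,-0.15,0.06],[0,0,0,0,0,-0.15,0.06],[0,0,0,0,0,-0.15,0.06],[0,0,0,0,0,-0.15,0.06]],
])

```text
time_s: 4.6
tool_pos: [0.6458, 0.0115, 0.2225]
tool_rot: [-180.0, 0.0, 172.6]
force: [1.3, 0.3, 0.9]
grip_width: 0.06
grasp_force: 0.0
```

Emit:
play_rows([
  [[0,0,0,0,0,-0.15,0.06],[0,0,0,0,0,-0.15,0.06],[0,0,0,0,0,-0.054,0.06],[0,0,0.035,0,0,0,0.06],[0,0,0.035,0,0,0,0.05],[0,0,0.0345,0,0,0,0.04],[0,0,0,0,0,0,0.03],[0,0,0,0,0,0,0.02],[0,0,0,0,0,0,0.005],[0,0,0,0,0,0,0.005],[0,0,0,0,0,0,0.005]],
], force=15)

```text
time_s: 5.7
tool_pos: [0.6466, 0.0119, 0.1196]
tool_rot: [-180.0, 0.1, -167.4]
force: [-0.1, 0.1, -0.7]
grip_width: 0.0122
grasp_force: 0.0
```

Emit:
play_rows([
  [[0,0,0,0,0,0,0.004],[0,0,0,0,0,0,0.004],[0,0,0,0,0,0,0.004],[0.002,0,0,0,0,0,0.004],[0.003,0,0,0,0,0,0.004],[0.003,0,0,0,0,0,0.004],[0.003,0,0,0,0,0,0.004],[0.003,0,0,0,0,0,0.004],[0.002,0,0,0,0,0,0.004],[0,0,0,0,0,0,0.004]],
], force=25)

```text
time_s: 6.7
tool_pos: [0.6315, 0.0085, 0.1194]
tool_rot: [-180.0, 0.2, -167.5]
force: [3.3, 0.2, 5.8]
grip_width: 0.0089
grasp_force: 25.0
```

Emit:
play_rows([
  [[0.001,0,0,0,0,0,0.004],[0.001,0,0,0,0,0,0.004],[0.001,0,0,0,0,0,0.004],[0.001,0,0,0,0,0,0.004]],
])

```text
time_s: 7.1
tool_pos: [0.6281, 0.0077, 0.1194]
tool_rot: [-180.0, 0.3, -167.5]
force: [4.2, 0.3, 5.0]
grip_width: 0.0091
grasp_force: 25.0
```

Emit:
play_rows([
  [[0.001,0,0,0,0,0,0.004],[0.001,0,0,0,0,0,0.004]],
])

```text
time_s: 7.3
tool_pos: [0.6261, 0.0072, 0.1194]
tool_rot: [-180.0, 0.3, -167.5]
force: [4.4, 1.2, 5.2]
grip_width: 0.0094
grasp_force: 25.0
```

Emit:
play_rows([
  [[0.001,0,0,0,0,0,0.004]],
])

```text
time_s: 7.4
tool_pos: [0.6252, 0.007, 0.1194]
tool_rot: [-180.0, 0.3, -167.5]
force: [3.5, 1.0, 5.6]
grip_width: 0.009
grasp_force: 25.0
```

Emit:
play_rows([
  [[0.0007,0,0,0,0,0,0.004]],
])

```text
time_s: 7.5
tool_pos: [0.6245, 0.0068, 0.1194]
tool_rot: [-180.0, 0.3, -167.5]
force: [5.4, 0.8, 5.8]
grip_width: 0.0089
grasp_force: 25.0
```

Emit:
play_rows([
  [[0.0007,0,0,0,0,0,0.004]],
])

```text
time_s: 7.6
tool_pos: [0.6241, 0.0067, 0.1194]
tool_rot: [-180.0, 0.3, -167.5]
force: [6.9, 0.5, 4.2]
grip_width: 0.0089
grasp_force: 25.0
```

Emit:
play_rows([
  [[0.0007,0,0,0,0,0,0.004]],
])

```text
time_s: 7.7
tool_pos: [0.6239, 0.0069, 0.1194]
tool_rot: [180.0, 0.4, -167.4]
force: [7.3, 2.5, 3.5]
grip_width: 0.0093
grasp_force: 25.0
```

```bash
python3 - <<'E'
from h import *
c=read_camera('top'); save(c,'crop2.png',(265,200,365,275),7.5)
o=get_obs();print(o['tool_pos'],o['force'],o['qpos'])
E
```

```text
[0.62386401 0.00699846 0.11943352] [7.54290081 1.47015406 4.35905845] [ 44.32424424  33.27854793 -63.67390297  93.01744152  30.97225768
  72.94277044  77.73697241]
```

View pics/crop2.png

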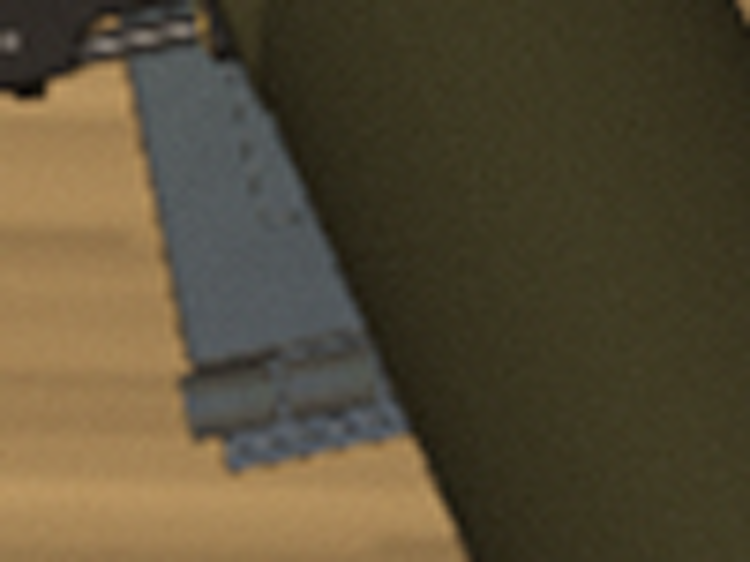

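The lid is home: its knuckles interleave in line with the case's at about (190–380, 395) in the crop, and motion stalled at about 7 N. I'll release it and go to the pin.

Emit:
play_rows([
  [[-0.001,0,0,0,0,0,0.02],[0,0,0,0,0,0,0.035],[0,0,0,0,0,0,0.04],[0,0,-0.035,0,0,0,0.04],[0,0,-0.04,0,0,0,0.04],[0,0,-0.035,0,0,0,0.04],[0.0086,0.0401,0,0,0,0,0.05],[0.0086,0.0401,0,0,0,0,0.05],[0.0086,0.0401,0,0,0,0,0.05],[0.0086,0.0401,0,0,0,0,0.05],[0.0086,0.0401,0,0,0,0,0.05],[0.0086,0.0401,0,0,0,0,0.05]],
])

```text
time_s: 8.95
tool_pos: [0.5181, 0.2307, 0.2273]
tool_rot: [-179.9, -0.1, -167.5]
force: [0.9, -0.9, 0.4]
grip_width: 0.0499
grasp_force: 0.0
```

Emit:
play_rows([
  [[0.0086,0.0401,0,0,0,0,0.05],[0.0086,0.0401,0,0,0,0,0.05],[0,0,0,0,0,-0.096,0.05],[0,0,0.04,0,0,0,0.05],[0,0,0.04,0,0,0,0.05],[0,0,0.04,0,0,0,0.04],[0,0,0,0,0,0,0.03]],
])

```text
time_s: 9.65
tool_pos: [0.4818, 0.3013, 0.1026]
tool_rot: [-179.8, -0.6, -161.9]
force: [-0.9, -0.7, 0.7]
grip_width: 0.0407
grasp_force: 0.0
```

```bash
python3 - <<'E'
from h import *
o=get_obs();print(o['tool_pos'],o['tool_rot'],o['force'],o['qpos'].round(1))
c=read_camera('scene'); a=cv2.resize(c['frame'][300:430,350:480,::-1],(585,585),interpolation=cv2.INTER_CUBIC)
cv2.imwrite('pics/s1.png',a)
E
```

```text
[0.4817948  0.30126405 0.10256815] [-179.83182028   -0.60943881 -161.9164735 ] [-0.909319   -0.71149839  0.65675599] [ 18.9  29.3 -67.1 101.   28.6  69.9  51.9]
```

View pics/s1.png

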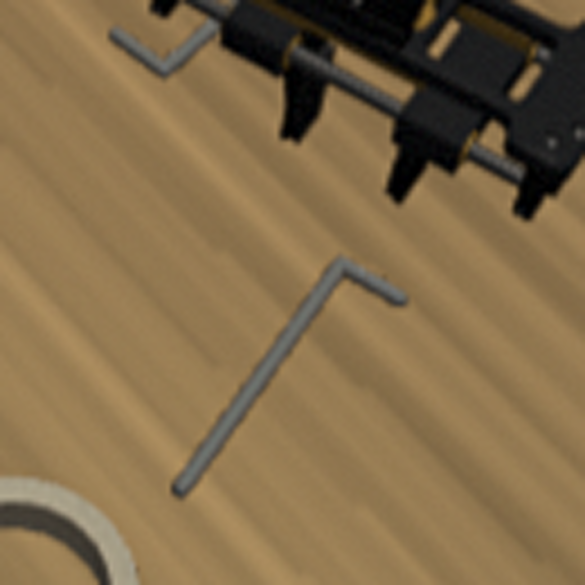

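The pin in the crop has its bend at (340,265), nose at (180,490) and leg end at (403,299). The fingers are above it and clear. I'll cross-check the bend's position.

```bash
python3 - <<'E'
from h import *
c=read_camera('scene')
for p in [(340,268),(180,490),(403,299)]:
    print(ray(c,(350+p[0]/4.5-.4,300+p[1]/4.5-.4),.004))
o=get_obs();print(o['tool_pos'])
E
```

```text
[0.46764929 0.30230167 0.004     ]
[0.5996507  0.34409537 0.004     ]
[0.45566464 0.33092603 0.004     ]
[0.48480378 0.30454285 0.10816237]
```

Emit:
play_rows([
  [[0,0,0.035,0,0,0,0.03],[0,0,0.035,0,0,0,0.03],[0,0,0.025,0,0,0,0.03],[0,0,0.005,0,0,0,0.03],[0,0,0,0,0,0,0.03],[0,0,0,0,0,0,0.03]],
])

```text
time_s: 10.35
tool_pos: [0.4868, 0.3059, 0.0105]
tool_rot: [180.0, 0.2, -162.0]
force: [0.5, -0.6, 0.1]
grip_width: 0.0302
grasp_force: 0.0
```

Emit:
play_rows([
  [[0,0,0.004,0,0,0,0.03],[0,0,0.0045,0,0,0,0.03],[0,0,0,0,0,0,0.015],[0,0,0,0,0,0,0.004],[0,0,0,0,0,0,0.002],[0,0,0,0,0,0,0.002],[0,0,0,0,0,0,0.002],[0,0,0,0,0,0,0.002]],
], force=45)

```text
time_s: 11.15
tool_pos: [0.4861, 0.3053, 0.0005]
tool_rot: [180.0, 0.1, -161.9]
force: [-0.2, -1.3, 5.9]
grip_width: 0.0062
grasp_force: 45.9
```

Emit:
play_rows([
  [[0,0,-0.01,0,0,0,0.002],[0,0,-0.03,0,0,0,0.002],[0,0,-0.04,0,0,0,0.002],[0,0,-0.04,0,0,0,0.002],[0,0,-0.02,0,0,0.1,0.002],[0,0,0,0,0,0.15,0.002],[0,0,0,0,0,0.15,0.002],[0,0,0,0,0,0.15,0.002],[0,0,0,0,0,0.15,0.002],[0,0,0,0,0,0.15,0.002],[0,0,0,0,0,0.15,0.002],[0,0,0,0,0,0.15,0.002]],
], force=60)

```text
time_s: 12.35
tool_pos: [0.4848, 0.3045, 0.1396]
tool_rot: [-180.0, -0.0, 131.8]
force: [0.2, -0.4, -0.7]
grip_width: 0.0058
grasp_force: 60.0
```

Emit:
play_rows([
  [[0,0,0,0,0,0.15,0.002],[0,0,0,0,0,0.15,0.002],[0,0,0,0,0,0.15,0.002],[0,0,0,0,0,0.065,0.002],[0,0,0,0,0,0,0.002],[0,0,0,0,0,0,0.002]],
])

```text
time_s: 12.95
tool_pos: [0.485, 0.3046, 0.1396]
tool_rot: [-180.0, 0.0, 102.8]
force: [-0.5, -0.2, -1.6]
grip_width: 0.006
grasp_force: 60.0
```

```bash
python3 - <<'E'
from h import *
o=get_obs();print(o['tool_pos'],o['tool_rot'],o['force'],o['qpos'].round(1))
E
```

```text
[0.48503084 0.30464889 0.13956235] [-1.79982635e+02  1.27722650e-02  1.02775590e+02] [-0.47695968 -0.15142236 -1.59955238] [  7.7  18.9 -50.3  99.   15.4  69.3 -33.8]
```

Emit:
play_rows([
  [[-0.0297,-0.0112,0,0,0,0,0.002],[-0.0297,-0.0112,0,0,0,0,0.002],[-0.0297,-0.0112,0.01,0,0,0,0.002],[-0.0297,-0.0112,0.019,0,0,0,0.002],[0,0,0.019,0,0,0,0.002],[0,0,0,0,0,0,0.002],[0,0,0,0,0,0,0.002]],
])

```text
time_s: 13.65
tool_pos: [0.4676, 0.1797, 0.0919]
tool_rot: [-180.0, -0.0, 102.8]
force: [0.8, 0.4, -1.1]
grip_width: 0.006
grasp_force: 60.0
```

```bash
python3 - <<'E'
from h import *
o=get_obs();print(o['tool_pos'],o['tool_rot'],o['force'],o['qpos'].round(1))
a=read_camera('top');b=read_camera('scene')
A=cv2.resize(a['frame'][200:280,190:360,::-1],(798,376),interpolation=cv2.INTER_CUBIC)
save(a,'t3.png',(200,200,360,280),5); save(b,'s3.png',(270,200,430,320),5)
E
```

```text
[0.46755569 0.17973403 0.09190654] [-1.79993462e+02 -4.64338768e-02  1.02754561e+02] [ 0.82386298  0.35275134 -1.07441025] [ 21.5  11.4 -49.1 111.5   9.7  61.3 -19. ]
```

View pics/t3.png

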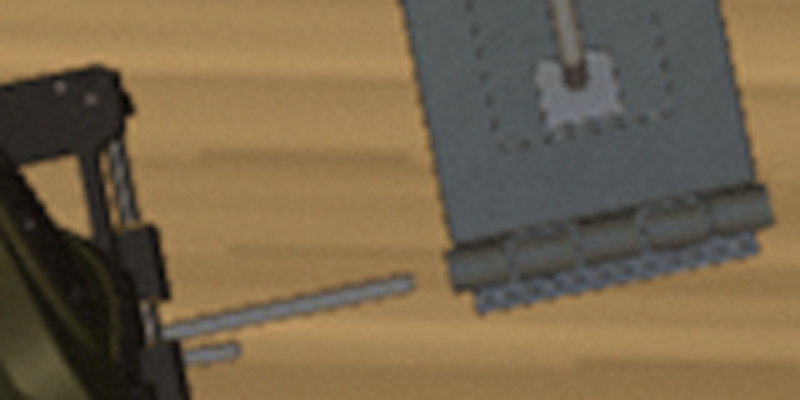

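View pics/s3.png

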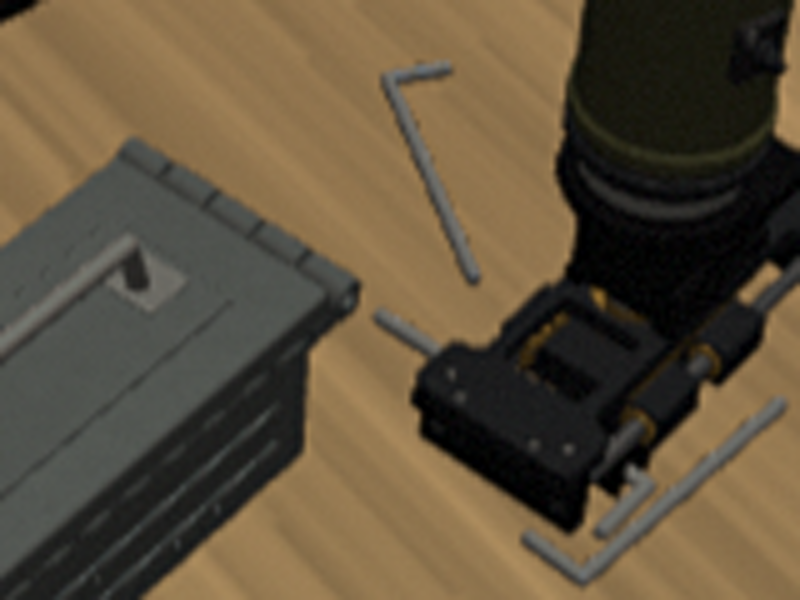

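Top crop: the pin runs from (170,331) to its nose at (410,283). The end knuckle's centre is at about (451,272), so the pin looks about 1–2 mm too far to -x. Scene crop: nose at (378,316), end knuckle's bore at (347,297). I'll measure this in a rectified plane.

```bash
cat > rect.py <<'E'
from h import *
th=np.radians(12.75); xc=np.array([np.cos(th),np.sin(th),0]); yc=np.array([-np.sin(th),np.cos(th),0]); O=np.array([.5118,-.019,.095])
def rect(c,y0=-80,y1=130,s=2.,z=0.095):
    # columns: y_c mm from y0..y1 ; rows: x_c from +30 to -30
    src=[];dst=[]
    for y in (y0,y1):
        for x in (30,-30):
            P=O+xc*x/1e3+yc*y/1e3; P[2]=z; src.append(proj(c,P)[0]); dst.append([(y-y0)*s,(30-x)*s])
    H=cv2.getPerspectiveTransform(np.float32(src),np.float32(dst))
    return cv2.warpPerspective(c['frame'],H,(int((y1-y0)*s),int(60*s)),flags=cv2.INTER_CUBIC)
E
python3 - <<'E'
from rect import *
a=[read_camera(n) for n in ('top','scene')]
R=[rect(c) for c in a]
cv2.imwrite('pics/rect.png',cv2.resize(np.vstack(R)[:,:,::-1],None,fx=1.85,fy=1.85,interpolation=cv2.INTER_CUBIC))
for r in R:
  f=r.astype(float); sat=f[:,:,0]-f[:,:,2]
  print('pin centroids (y,x):')
  for y in range(84,130,6):
    col=sat[:, int((y+80)*2)-2:int((y+80)*2)+3].mean(1); w=np.clip(np.median(col)*0.75-col,0,None); w[:20]=0; i=np.arange(len(w)); print(y, round(30-(w*i).sum()/max(w.sum(),1e-6)/2,2), round(w.sum()))
E
```

```text
pin centroids (y,x):
84 0.41 675
90 0.42 712
96 0.23 633
102 0.63 684
108 0.2 684
114 0.28 627
120 0.36 671
126 0.15 594
pin centroids (y,x):
84 -1.29 772
90 -1.09 710
96 -1.26 742
102 -1.3 713
108 -1.27 740
114 1.34 1302
120 3.92 242
126 -1.14 84
```

View pics/rect.png

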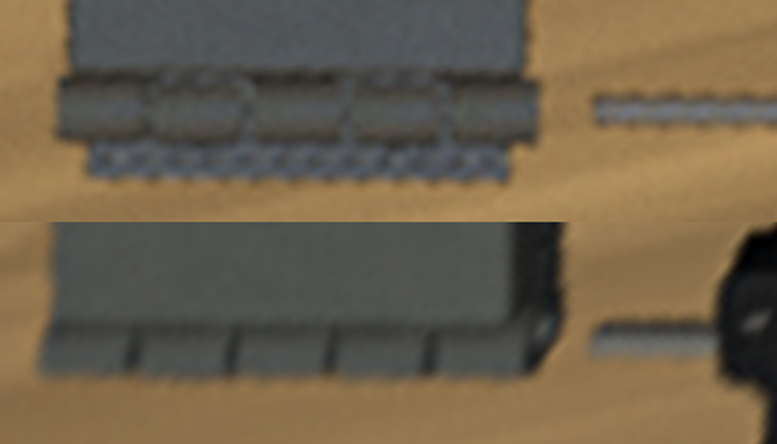

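The rectified views show the top-view pin at row 110 against the end knuckle's centre at about row 111, so x is nearly right. In the scene view the pin sits slightly high. I'll measure the lower edges to sub-pixel.

```bash
cat > edge.py <<'E'
from rect import *
def low(r,y0,y1):   # lower (-x) edge, half crossing between grey and wood, coming from below
    f=r.astype(float); s=cv2.GaussianBlur(f[:,:,0]-f[:,:,2],(3,3),0)[:,int((y0+80)*2):int((y1+80)*2)].mean(1)
    wood=np.median(s[-12:]); i=len(s)-8
    thr=wood*0.5
    while i>0 and s[i]>thr: i-=1
    t=i+(thr-s[i])/(s[i+1]-s[i]); return round(30-(t+.5)/2,2)
def run(names=('top','scene')):
    for n in names:
        c=read_camera(n); r=rect(c)
        V=np.array(c['view']); cam=-V[:3,:3].T@V[:3,3]-O; e=np.arctan2(cam[2],cam@xc); k=1/np.sin(e)
        print(n,'elev',np.degrees(e).round(1),'knuckle axis +y:',low(r,60,64)+9*k,' mid',[round(low(r,a,b)+9*k,2) for a,b in((-60,-45),(-20,-5),(10,25),(40,55))],'-y:',low(r,-63,-58)+9*k,'pin axis:',[round(low(r,y,y+6)+4*k,2) for y in range(82,125,7)])
E
python3 -c "
from edge import *
run(); run()"
```

```text
top elev 93.2 knuckle axis +y: 0.21416176035770107  mid [np.float64(-8.73), np.float64(-9.69), np.float64(-9.79), np.float64(-10.06)] -y: 0.9441617603577015 pin axis: [np.float64(0.45), np.float64(0.65), np.float64(0.57), np.float64(0.53), np.float64(0.73), np.float64(0.68), np.float64(0.55)]
scene elev 54.2 knuckle axis +y: -0.6899097697971097  mid [np.float64(-0.42), np.float64(-0.78), np.float64(-1.16), np.float64(-1.12)] -y: -0.34990976979710986 pin axis: [np.float64(-1.48), np.float64(-1.37), np.float64(-1.55), np.float64(-1.41), np.float64(-1.65), np.float64(-9.08), np.float64(-11.68)]
top elev 93.2 knuckle axis +y: 0.20416176035770128  mid [np.float64(-8.72), np.float64(-9.7), np.float64(-9.76), np.float64(-10.04)] -y: 0.9241617603577019 pin axis: [np.float64(0.06), np.float64(0.29), np.float64(0.19), np.float64(0.19), np.float64(0.2), np.float64(0.27), np.float64(0.34)]
scene elev 54.2 knuckle axis +y: -0.7399097697971104  mid [np.float64(-0.45), np.float64(-0.8), np.float64(-1.16), np.float64(-1.06)] -y: -0.3699097697971112 pin axis: [np.float64(-1.51), np.float64(-1.63), np.float64(-1.5), np.float64(-1.24), np.float64(-2.78), np.float64(-9.07), np.float64(-11.64)]
```

Emit:
play_rows([
  [[0,-0.0009,0.0006,0,0,-0.008,0.002],[-0.005,0,0,0,0,0,0.002],[-0.005,0,0,0,0,0,0.002],[0,0,0,0,0,0,0.002],[0,0,0,0,0,0,0.002]],
])

```text
time_s: 14.55
tool_pos: [0.4692, 0.1686, 0.0909]
tool_rot: [-180.0, 0.0, 103.1]
force: [-0.8, -0.2, -0.1]
grip_width: 0.0065
grasp_force: 60.0
```

```bash
python3 -c "
from edge import *
run();o=get_obs();print(o['tool_pos'],o['tool_rot'],o['force'])"
```

```text
top elev 93.2 knuckle axis +y: 0.22416176035770263  mid [np.float64(-8.76), np.float64(-9.69), np.float64(-9.76), np.float64(-10.07)] -y: 0.9841617603577024 pin axis: [np.float64(-0.57), np.float64(-0.7), np.float64(-0.73), np.float64(-0.78), np.float64(-0.71), np.float64(-0.68), np.float64(-0.64)]
scene elev 54.2 knuckle axis +y: -0.7199097697971109  mid [np.float64(-0.47), np.float64(-0.76), np.float64(-1.13), np.float64(-1.09)] -y: -0.41990976979711014 pin axis: [np.float64(-1.11), np.float64(-1.25), np.float64(-1.45), np.float64(-8.18), np.float64(-10.53), np.float64(-17.15), np.float64(-20.42)]
[0.46905878 0.16904511 0.09094379] [ 1.79998781e+02 -1.30855541e-03  1.03115119e+02] [ 0.68814723  0.30189448 -0.35015681]
```

Emit:
play_rows([
  [[0,0.0006,-0.0003,0,0,0,0.002],[-0.003,0,0,0,0,0,0.002],[-0.003,0,0,0,0,0,0.002],[0,0,0,0,0,0,0.002]],
])

```text
time_s: 15.05
tool_pos: [0.4712, 0.1626, 0.0912]
tool_rot: [-180.0, 0.0, 103.1]
force: [-0.2, 0.2, -0.9]
grip_width: 0.0064
grasp_force: 60.0
```

Emit:
play_rows([
  [[-0.001,0,0,0,0,0,0.002],[-0.001,0,0,0,0,0,0.002],[-0.001,0,0,0,0,0,0.002]],
])

```text
time_s: 15.35
tool_pos: [0.4717, 0.1603, 0.0912]
tool_rot: [180.0, 0.0, 103.1]
force: [-0.8, 0.1, -0.5]
grip_width: 0.006
grasp_force: 60.0
```

Emit:
play_rows([
  [[-0.001,0,0,0,0,0,0.002],[-0.001,0,0,0,0,0,0.002],[-0.001,0,0,0,0,0,0.002]],
])

```text
time_s: 15.65
tool_pos: [0.4724, 0.1574, 0.0912]
tool_rot: [-180.0, 0.0, 103.1]
force: [0.2, 0.2, -0.5]
grip_width: 0.0062
grasp_force: 60.0
```

The nose is about 7 mm inside the first bore with no contact force. I'll carry on.

Emit:
play_rows([
  [[-0.003,0,0,0,0,0,0.002],[-0.003,0,0,0,0,0,0.002],[-0.003,0,0,0,0,0,0.002],[-0.003,0,0,0,0,0,0.002],[-0.001,0,0,0,0,0,0.002]],
])

```text
time_s: 16.15
tool_pos: [0.4754, 0.1442, 0.0912]
tool_rot: [-180.0, 0.0, 103.1]
force: [0.1, 0.5, -0.6]
grip_width: 0.0063
grasp_force: 60.0
```

Emit:
play_rows([
  [[-0.0015,0,0,0,0,0,0.002],[-0.0015,0,0,0,0,0,0.002],[-0.0015,0,0,0,0,0,0.002],[-0.0015,0,0,0,0,0,0.002],[0,0,0,0,0,0,0.002]],
])

```text
time_s: 16.65
tool_pos: [0.4767, 0.1387, 0.0912]
tool_rot: [-180.0, 0.0, 103.1]
force: [0.7, -0.1, -0.5]
grip_width: 0.0061
grasp_force: 60.0
```

Emit:
play_rows([
  [[-0.0015,0,0,0,0,0,0.002],[-0.0015,0,0,0,0,0,0.002],[-0.0015,0,0,0,0,0,0.002],[-0.0015,0,0,0,0,0,0.002]],
])

```text
time_s: 17.05
tool_pos: [0.4781, 0.133, 0.0912]
tool_rot: [-180.0, 0.0, 103.1]
force: [-0.4, -0.5, -0.8]
grip_width: 0.006
grasp_force: 60.0
```

Emit:
play_rows([
  [[-0.003,0,0,0,0,0,0.002],[-0.003,0,0,0,0,0,0.002],[-0.003,0,0,0,0,0,0.002],[-0.003,0,0,0,0,0,0.002],[-0.002,0,0,0,0,0,0.002]],
])

```text
time_s: 17.55
tool_pos: [0.4813, 0.119, 0.0912]
tool_rot: [-180.0, 0.0, 103.1]
force: [-0.4, 0.8, -0.0]
grip_width: 0.0061
grasp_force: 60.0
```

Emit:
play_rows([
  [[-0.0015,0,0,0,0,0,0.002],[-0.0015,0,0,0,0,0,0.002],[-0.0015,0,0,0,0,0,0.002],[-0.0015,0,0,0,0,0,0.002],[-0.0015,0,0,0,0,0,0.002],[-0.0015,0,0,0,0,0,0.002]],
])

```text
time_s: 18.15
tool_pos: [0.4833, 0.1106, 0.0912]
tool_rot: [-180.0, 0.0, 103.1]
force: [-0.5, -0.2, -0.4]
grip_width: 0.0058
grasp_force: 60.0
```

Emit:
play_rows([
  [[-0.002,0,0,0,0,0,0.002],[-0.002,0,0,0,0,0,0.002],[-0.002,0,0,0,0,0,0.002],[-0.003,0,0,0,0,0,0.002],[-0.003,0,0,0,0,0,0.002],[-0.003,0,0,0,0,0,0.002],[-0.003,0,0,0,0,0,0.002]],
])

```text
time_s: 18.85
tool_pos: [0.4874, 0.0929, 0.0912]
tool_rot: [-180.0, 0.0, 103.1]
force: [-0.1, -0.1, -0.6]
grip_width: 0.006
grasp_force: 60.0
```

Emit:
play_rows([
  [[-0.0015,0,0,0,0,0,0.002],[-0.0015,0,0,0,0,0,0.002],[-0.0015,0,0,0,0,0,0.002],[-0.0015,0,0,0,0,0,0.002],[-0.0015,0,0,0,0,0,0.002],[-0.0015,0,0,0,0,0,0.002]],
])

```text
time_s: 19.45
tool_pos: [0.4894, 0.0843, 0.0912]
tool_rot: [-180.0, 0.0, 103.1]
force: [0.5, 0.3, 0.1]
grip_width: 0.006
grasp_force: 60.0
```

Emit:
play_rows([
  [[-0.002,0,0,0,0,0,0.002],[-0.002,0,0,0,0,0,0.002],[-0.002,0,0,0,0,0,0.002],[-0.002,0,0,0,0,0,0.002],[-0.002,0,0,0,0,0,0.002],[-0.002,0,0,0,0,0,0.002]],
])

```text
time_s: 20.05
tool_pos: [0.4922, 0.0726, 0.0912]
tool_rot: [180.0, 0.0, 103.1]
force: [-0.2, -1.0, -1.5]
grip_width: 0.0065
grasp_force: 60.0
```

Emit:
play_rows([
  [[-0.002,0,0,0,0,0,0.002],[-0.002,0,0,0,0,0,0.002],[-0.002,0,0,0,0,0,0.002],[-0.002,0,0,0,0,0,0.002]],
])

```text
time_s: 20.45
tool_pos: [0.494, 0.0648, 0.0912]
tool_rot: [-180.0, 0.0, 103.1]
force: [0.6, 0.3, -0.5]
grip_width: 0.0059
grasp_force: 60.0
```

Emit:
play_rows([
  [[-0.001,0,0,0,0,0,0.002],[-0.001,0,0,0,0,0,0.002],[-0.001,0,0,0,0,0,0.002],[-0.001,0,0,0,0,0,0.002],[0,0,0,0,0,0,0.002]],
])

```text
time_s: 20.95
tool_pos: [0.4949, 0.0609, 0.0912]
tool_rot: [-180.0, 0.0, 103.1]
force: [-0.0, -1.0, -0.5]
grip_width: 0.006
grasp_force: 60.0
```

```bash
python3 - <<'E'
from rect import *
a=read_camera('scene');b=read_camera('top')
A=cv2.resize(a['frame'][215:315,280:410,::-1],(520,400),interpolation=cv2.INTER_CUBIC)
B=cv2.resize(b['frame'][205:305,230:300,::-1],(280,400),interpolation=cv2.INTER_CUBIC)
cv2.imwrite('pics/ins.png',np.hstack([A,B]))
o=get_obs();print(o['tool_pos'],o['force'])
E
```

```text
[0.49481843 0.0610614  0.0912201 ] [ 0.02426817 -0.39751966 -0.40051679]
```

View pics/ins.png

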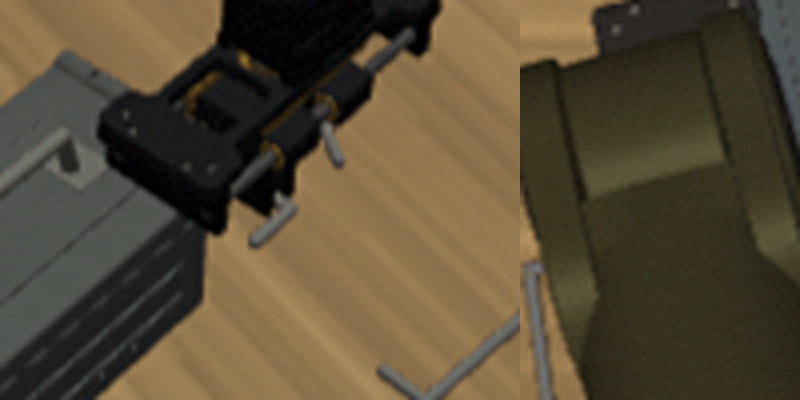

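Left half: the leg is at (290,200)–(255,240), with the rod running under the gripper into the hinge end. I'll go 3 mm more, then release, rise, move behind the bend and push.

Emit:
play_rows([
  [[-0.001,0,0,0,0,0,0.002],[-0.001,0,0,0,0,0,0.002],[-0.001,0,0,0,0,0,0.002],[0,0,0,0,0,0,0.002],[0,0,0,0,0,0,0.012],[0,0,0,0,0,0,0.02],[0,0,0,0,0,0,0.03],[0,0,0,0,0,0,0.03]],
])

```text
time_s: 21.85
tool_pos: [0.4956, 0.0582, 0.0913]
tool_rot: [180.0, 0.0, 103.1]
force: [0.2, -0.1, 0.5]
grip_width: 0.0267
grasp_force: 0.0
```

Emit:
play_rows([
  [[0,0,-0.03,0,0,0,0.03],[0,0,-0.03,0,0,0,0.03],[0.025,0,0,0,0,0,0.01],[0.025,0,0,0,0,0,0],[0,0,0,0,0,0,0],[0,0,0,0,0,0,0],[0,0,0,0,0,0,0]],
], force=20)

```text
time_s: 22.55
tool_pos: [0.4843, 0.1058, 0.151]
tool_rot: [-180.0, 0.0, 103.1]
force: [-0.2, 0.3, -0.3]
grip_width: 0.0021
grasp_force: 0.0
```

```bash
python3 - <<'E'
from rect import *
a=read_camera('scene');o=get_obs();print(o['tool_pos'],o['force'],o['grip_width'])
cv2.imwrite('pics/rel.png',cv2.resize(a['frame'][215:315,280:410,::-1],(780,600),interpolation=cv2.INTER_CUBIC))
for z in(0.095,): print(proj(a,[O+yc*y for y in(.065,.0975,.1015)]))
for s in silhouettes('scene','pin'): print(s['p'],s['extent'])
E
```

```text
[0.48433786 0.1057125  0.15102088] [-0.57128331 -0.7333943  -0.19098757] 0.00174871807982052
[[338.86715022 259.12174263]
 [350.61304489 266.7299691 ]
 [352.07656774 267.677944  ]]
0.49 [228.4, 181.5, 293.5, 224.1]
0.27 [223.2, 226.0, 338.7, 347.5]
```

View pics/rel.png

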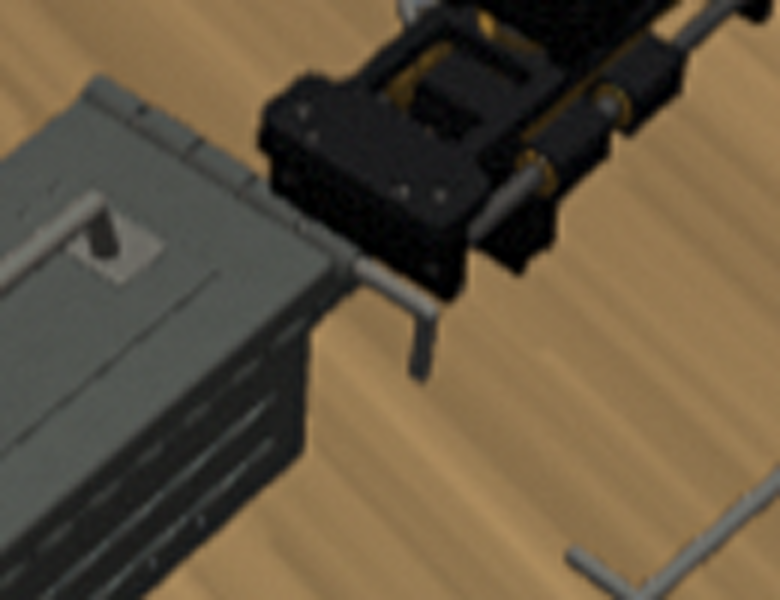

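The pin sits in the hinge at (360,265)–(428,310) with the leg hanging to (418,375). I'll lower behind the bend and push.

Emit:
play_rows([
  [[0,0,0.03,0,0,0,0],[0,0,0.034,0,0,0,0],[0,0,0,0,0,0,0],[-0.006,0,0,0,0,0,0],[-0.005,0,0,0,0,0,0],[-0.003,0,0,0,0,0,0],[-0.002,0,0,0,0,0,0],[-0.002,0,0,0,0,0,0],[-0.002,0,0,0,0,0,0],[-0.002,0,0,0,0,0,0]],
])

```text
time_s: 23.65
tool_pos: [0.4893, 0.0855, 0.0874]
tool_rot: [180.0, 0.0, 103.1]
force: [0.2, -0.1, 0.9]
grip_width: 0.0005
grasp_force: 0.2
```

Emit:
play_rows([
  [[-0.0015,0,0,0,0,0,0],[-0.0015,0,0,0,0,0,0],[-0.0015,0,0,0,0,0,0],[-0.0015,0,0,0,0,0,0]],
])

```text
time_s: 24.05
tool_pos: [0.4905, 0.0795, 0.0872]
tool_rot: [-180.0, -0.0, 103.1]
force: [-0.2, 0.9, -0.0]
grip_width: 0.0007
grasp_force: 0.2
```

```bash
cat > st.py <<'E'
from rect import *
o=get_obs(); d=o['tool_pos']-O; print('TCP yc',d@yc,'F yc',o['force']@yc,o['force'])
E
python3 st.py
```

```text
TCP yc 0.10078538557609977 F yc 0.9246492795740091 [-0.20502938  0.90163197 -0.03323037]
```

Emit:
play_rows([
  [[-0.0015,0,0,0,0,0,0],[-0.0015,0,0,0,0,0,0],[-0.0015,0,0,0,0,0,0],[-0.0015,0,0,0,0,0,0],[-0.0015,0,0,0,0,0,0],[-0.0015,0,0,0,0,0,0]],
])

```text
time_s: 24.65
tool_pos: [0.4926, 0.0706, 0.0872]
tool_rot: [-180.0, 0.0, 103.1]
force: [-0.7, 0.1, 1.9]
grip_width: 0.0005
grasp_force: 0.2
```

Emit:
play_rows([
  [[-0.001,0,0,0,0,0,0],[-0.001,0,0,0,0,0,0],[-0.001,0,0,0,0,0,0],[-0.001,0,0,0,0,0,0]],
])

```text
time_s: 25.05
tool_pos: [0.4935, 0.0669, 0.0872]
tool_rot: [-180.0, 0.0, 103.1]
force: [-0.2, 1.4, 0.2]
grip_width: 0.0007
grasp_force: 0.2
```

```bash
python3 st.py; python3 -c "
from rect import *
a=read_camera('scene')
cv2.imwrite('pics/p.png',a['frame'][:,:,::-1])
r=rect(a); f=r.astype(int); s=f[:,:,0]-f[:,:,2]
# rows near x=-3 , columns y 55..110
print([(y,int(s[int((30+2)*2)-2:int((30+2)*2)+3,int((y+80)*2):int((y+80)*2)+4].mean())) for y in range(60,110,2)])"
```

```text
TCP yc 0.0877859870029373 F yc 1.3678401101657025 [-0.22140196  1.3523224   0.15525765]
[(60, 0), (62, 0), (64, -2), (66, -1), (68, 0), (70, 0), (72, 0), (74, 4), (76, 5), (78, 3), (80, 1), (82, -1), (84, 0), (86, 0), (88, -3), (90, -1), (92, 0), (94, 0), (96, -1), (98, -1), (100, 12), (102, 38), (104, 58), (106, 65), (108, 66)]
```

Remaining: about 5 mm nominal. I'll take small steps and watch the force.

Emit:
play_rows([
  [[-0.001,0,0,0,0,0,0],[-0.001,0,0,0,0,0,0],[-0.001,0,0,0,0,0,0]],
])

```text
time_s: 25.4
tool_pos: [0.4941, 0.0639, 0.0872]
tool_rot: [-180.0, 0.0, 103.1]
force: [-0.1, -0.9, 0.9]
grip_width: 0.0005
grasp_force: 0.2
```

Emit:
play_rows([
  [[-0.0007,0,0,0,0,0,0],[-0.0007,0,0,0,0,0,0]],
])

```text
time_s: 25.6
tool_pos: [0.4945, 0.0625, 0.0872]
tool_rot: [-180.0, 0.0, 103.1]
force: [0.2, 0.6, 0.5]
grip_width: 0.0006
grasp_force: 0.2
```

Emit:
play_rows([
  [[-0.0007,0,0,0,0,0,0]],
])

```text
time_s: 25.7
tool_pos: [0.4946, 0.0619, 0.0872]
tool_rot: [-180.0, 0.0, 103.1]
force: [0.1, 0.7, 0.7]
grip_width: 0.0003
grasp_force: 0.4
```

```bash
python3 st.py
```

```text
TCP yc 0.08268537116144817 F yc 0.6565900806867772 [0.05034155 0.6845805  0.6556417 ]
```

Emit:
play_rows([
  [[-0.0007,0,0,0,0,0,0],[0,0,0,0,0,0,0]],
])

```text
time_s: 25.9
tool_pos: [0.4947, 0.0617, 0.0872]
tool_rot: [-180.0, -0.0, 103.1]
force: [0.2, 1.3, -0.3]
grip_width: 0.0004
grasp_force: 0.9
```

Emit:
play_rows([
  [[-0.0006,0,0,0,0,0,0],[0,0,0,0,0,0,0]],
])

```text
time_s: 26.1
tool_pos: [0.4947, 0.0615, 0.0872]
tool_rot: [-180.0, -0.1, 103.1]
force: [-1.0, 3.2, 0.6]
grip_width: 0.0006
grasp_force: 1.8
```

Emit:
play_rows([
  [[-0.0006,0,0,0,0,0,0],[0,0,0,0,0,0,0]],
])

```text
time_s: 26.3
tool_pos: [0.4948, 0.0613, 0.0872]
tool_rot: [-180.0, -0.1, 103.2]
force: [-0.6, 4.7, 1.4]
grip_width: 0.0006
grasp_force: 2.6
```

It stalled at the expected position with force rising to 5 N, so the bend is home. I'll back off and check.

Emit:
play_rows([
  [[0.005,0,0,0,0,0,0],[0.02,0,0,0,0,0,0],[0.035,0,0,0,0,0,0],[0.04,0,-0.02,0,0,0,0],[0.03,0,-0.04,0,0,0,0],[0.03,0,-0.04,0,0,0,0],[0,0,-0.03,0,0,0,0],[0,0,0,0,0,0,0],[0,0,0,0,0,0,0]],
])

```text
time_s: 27.2
tool_pos: [0.4594, 0.2149, 0.2174]
tool_rot: [179.9, 0.1, 103.1]
force: [-0.6, -0.9, -1.1]
grip_width: 0.0006
grasp_force: 0.0
```

```bash
python3 - <<'E'
from rect import *
for n in ('top','scene'):
    r=rect(read_camera(n)); f=r.astype(int); s=f[:,:,0]-f[:,:,2]
    # grey mask extents along y at rows around axis
    for x in (2,0,-2,-3):
        i=int((30-x)*2); row=s[i-1:i+2].mean(0); g=np.nonzero(row<30)[0]/2-80; print(n,x,'grey y from',g.min(),'to',g.max(),'last gap start',[float(v) for v in g[:-1][np.diff(g)>.6]])
    cv2.imwrite(f'pics/end_{n}.png',r[:,:,::-1])
o=get_obs();print(o['tool_pos'],o['force'])
E
```

```text
top 2 grey y from -72.0 to 71.0 last gap start []
top 0 grey y from -71.5 to 71.5 last gap start []
top -2 grey y from -71.5 to 71.5 last gap start []
top -3 grey y from -65.5 to 70.0 last gap start []
scene 2 grey y from -71.0 to 76.0 last gap start []
scene 0 grey y from -72.5 to 75.0 last gap start []
scene -2 grey y from -72.5 to 73.0 last gap start []
scene -3 grey y from -72.0 to 72.0 last gap start []
[0.45847072 0.21440265 0.21590923] [ 0.33539765 -0.018143    0.13466089]
```

The ends show at y_c ≈ -72 and +72 mm, against the expected ±73 mm with the bend home, and it runs unbroken on the axis. I'll hand in.

```bash
python3 -c "
from cell import *
print(sign_off())"
```

```text
the job is handed in; nothing more can be done
None
```

I slid the lid home against the knuckles and pushed the leftmost pin in from the +y end until its bend stopped at the end knuckle (about 5 N). I then backed the arm clear and handed in at about 27 s of the 59 s; the judge's result was not shown.

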